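Release the filter cabinet's flap with its latch key

ROBOT

A 7-joint arm with a two-finger parallel gripper is mounted at the origin on the work surface. World frame = base frame: x ahead of the robot, y to its left, z up, the work surface at z = 0. Lengths are in m, angles in rad, forces in N, time in s.
With the tool pointing down it reaches from about 0.35 to 0.9 m from the base axis. Payload 8.1 kg.
Tool frame: the origin (TCP) lies midway between the tips of the shut fingers; the grasp point (between the pads) lies arm.grip_point_offset behind it (arm.grip_point_offset is the distance from the TCP to the grasp point, in m); y points along the fingers, z is the direction in which the jaws open and shut, and the axes are right-handed (so a half turn about y gives the same grasp; the last joint's range is limited). The gripper opens to 92 mm and grips with 3 to 60 N. Pads are 19 mm wide; open, the fingers measure 130 mm over their backs; the gripper's body (75 mm by 190 mm) begins 47 mm behind the grasp point.
Start: joints at [1.075, 0.434, 0.025, 1.573, -0.012, 1.134, -0.075], TCP at [0.239, -0.577, 0.227] pointing down, gripper open.
Joint ranges: [-2.62, 2.62], [-0.44, 2.09], [-1.27, 1.32], [0.08, 2.57], [-1.32, 4.46], [0.12, 2], [-2.74, 2.74]. Speed limits (rad/s): [2.22, 2.22, 3.01, 3.01, 3.14, 3.14, 3.14].

INTERFACE

Orientations are given as a rotation vector (axis times angle).
In Python, from cell import arm, get_image, camera_info gives the robot as it stands.
- The arm moves only by the tool carry_out, never from a script. Its argument "steps" is one flat list of numbers, 5 for each row, row after row: the opening, from 0 (shut) to 1 (fully open), then the shift along the world's x, y, z in units of 0.1 m (1.0 is 0.1 m), then the turn about the world's z in units of 45 degrees (1.0 is 45 degrees). In form: [hand, dx, dy, dz, spin, hand, dx, dy, dz, spin, ...]. A call has 1 to 12 rows; each row is the pose to reach, as a shift and turn from the pose commanded when the call began; what a row does not reach only later rows make up. A row lasts 1/10 s, in which the tool goes at most 50 mm and 8.59 degrees, less where a joint would pass 70% of its speed; a pose out of reach is approached as far as the arm can. A call with a number of a shift or a turn outside -1 to 1 is refused whole. A call with a gripper value outside its range is refused whole. The fingers move at their own pace and stop on an object; "grip_force" is the grip in N (left out, the last holds). Time passes only in rows, so rows that repeat a pose let the fingers close. It gives the time, the measured TCP pose, the force and the opening at its end, in the units of the state.
- arm.observe(): the state, without advancing time (a new reading comes with each control period).
- get_image(name): name is "scene" or "top" or "wrist"; returns (picture, depth): 400x640x3 uint8, red, green, blue; 400x640 float32, m along the optical axis (not along the pixel's ray), 0 where there is no reading.
- camera_info(name): a dict with "fovy" (degrees; the focal length in pixels is half the picture's height over the tangent of half this angle, whatever the lens; pixels are square), "cx", "cy" (the principal point, pixels), "R" (3x3) and "t" (3): a world point X has camera coordinates R X + t; the wrist camera has in their place "tool_from_camera" (4x4, takes a point from camera to tool coordinates, whose origin is the TCP and whose axes are the tool frame's). Camera axes: x right, y down, z forward; pixel columns grow to the right and rows downward; lengths in m; the calibration is good to about 2 mm. A picture is of the moment at which its call begins: read the wrist's pose just before it. camera_info takes no time and is no camera call.
- arm.sign_off(): hands the job in, once; it reports no verdict.
The state is a dict: "clock": time; "joints": joint angles; "dq": joint speeds; "joint_efforts": joint torques, N m; "position": TCP position; "ee_rot": TCP orientation; "force": force on the tool from outside, world axes, zero at the start; "ft_torque": the same for the moment, N m; "width": opening from 0.0 (shut) to 1.0 (fully open).
Only numpy, scipy, OpenCV 4.12 (cv2) and the standard library are available. Lean on these libraries where they do the work, as an engineer would, in place of code of your own. Each camera call takes 0.05 s, during which the arm holds its last target. There are 200 camera calls.

TASK

Take the release key out of its stand, put its blade down into the narrow gap behind the top edge of the filter cabinet's front flap, gently press the sprung hook down with it, and, keeping the hook down, draw the flap outward until it is free and drops fully open. Then hang the key back in its stand. Feel how hard you press and pull, as the plastic hook breaks if forced; touch it with the key only, and leave the other things on the bench where they are.

Things in the scene. Friction and masses are not known exactly. Their poses are not given: they have to be found in the camera images.
- key_grip (a point): Release key, 120 g, loose: black handle 16 (its x) x 44 (y) x 56 mm tall; below it a flat steel blade 6 (x) x 20 (y) mm, 110 mm long. Hangs upright in its stand, handle resting on the plate. This point: on its centre line, 34 mm above the handle's underside, 144 mm above the blade's flat tip; z up along the key. Grasp from above across the 16 mm.
- stand_slot (a point): Aluminium key stand, fixed: plate 70 x 100 mm on side walls, top 118 mm above the bench, with a through slot 15 (its x) x 30 (y) mm for the blade. This point: the slot's centre at the plate's top; x, y as the hanging key's, z up. With the key hung, key_grip is 34 mm above this point.
- cabinet: White filter cabinet, fixed, 200 (x) x 300 (y) x 200 mm tall. Origin: centre of underside; front looks to its -x, z up. Front flap: inner face at x = -90 mm, 10 mm thick, top edge level with the cabinet's top. The top board starts at x = -74 mm: the gap between is 16 mm wide. A 6 mm lip hangs from the board's front edge to 150 mm above the bench; the hook catches behind it.
- flap (a joint): Front flap's angle: 0 shut, 1.52 rad fully open (lying forward, reaching 180 mm in front of the cabinet). Hinged at its lower edge, 20 mm above the bench. Latched, it moves only about 0.02 rad. The latch has let go once past about 0.12 rad. Stiff damped hinge: opened less than 0.1 rad it stays there; drawn to 0.25 rad or more it sinks fully open by itself in 2 to 4 s.
- flap_edge (a point): Middle of the flap's top edge, in mid-thickness, 180 mm from the hinge. To draw the flap, push its inner face outward (cabinet -x) with the blade in the gap; 50 mm at the blade's tip is ample.
- hook: Grey sprung hook in the gap, on the flap's inner face; slides down along it. Origin: mid-gap, mid-width of the cabinet, on top of the hook's arm, 146 mm above the bench; axes as the cabinet's. Its tooth, behind the lip, rises 13 mm above this. On the origin stands the push pad, 14 (x) x 34 (y) mm; its flat top is 2 to 40 mm above the origin, differs each time and is not measured: feel for it.
- hook_arm (a point): Same point as the hook's origin. The pad starts to give at 2.5 N, then 2 mm per N. Press it 12 to 15 mm from first touch (8.5 to 10 N), keep that height while drawing the flap: the tooth then passes under the lip. Hard stop at 17 mm (11 N). The hook breaks if the key pushes it with over 25 N or if its tooth is pulled on the lip with over 30 N.
- bottle: bystander: white plastic bottle, 64 mm across, 150 mm tall; origin under its centre
- jar: bystander: clear jar, 64 mm across, 85 mm tall; origin under its centre
- beaker: bystander: clear beaker, 64 mm across, 80 mm tall, between the key stand and the cabinet; origin under its centre
- tee: bystander: grey pipe tee lying on the bench, 90 mm long, 34 mm thick; origin under its centre
- brush: bystander: small brush lying on the bench; origin under its middle
- cup: bystander: small white measuring cup, 52 mm across, 50 mm tall, on the cabinet's top towards its back; origin under its centre
Things that resemble listed ones, but are neither listed nor needed, are in the scene too. Leave any pink or purple look-alike of the part that bears key_grip alone.

How it is judged:
By the outcome, as a careful person would: the job done as asked, in the order asked, and still so for the second after the job is handed in, with the robot touching nothing.
It also fails if it takes over 61 s, if anything falls off the work surface, if the arm or the gripper's body presses on something with over 40 N, if the wrist force passes 120 N, or if a joint passes its speed limit or range.

## Working session

There is one attempt and no reset: what is moved stays moved. The work goes in short steps, Python scripts to look and compute and a tool call to move; the robot and the scene stay as the last step left them, time stands still between calls to the robot, and variables do not carry over. Pictures are saved under pics/ and viewed, about 8 in all and at most 12, crops included, and the job is handed in when it is done.

Besides the shell and the picture viewer there is one more tool, called after ">>>" as name(argument=value, ...), one argument or row to a line, values as JSON. carry_out: Moves the arm, as the interface text tells. Shifts and turns lie within -1 to 1; 1 stands for 0.1 m of shift or 45 degrees of turn. Its arguments: {"type":"object","properties":{"steps":{"type":"array","items":{"type":"number"}},"grip_force":{"type":"number"}},"required":["steps"]}

```bash
ls; mkdir -p pics
cat > h.py <<'E'
import numpy as np,cv2
from cell import arm,get_image,camera_info
from scipy.spatial.transform import Rotation as Ro
def cam(n,st=None):
    c=camera_info(n);f=200/np.tan(np.radians(c["fovy"])/2)
    if n!="wrist": R=np.array(c["R"]).T;o=-R@np.array(c["t"])
    else:
        st=st or arm.observe();T=np.array(c["tool_from_camera"]);Rt=Ro.from_rotvec(st["ee_rot"]).as_matrix()
        R=Rt@T[:3,:3];o=Rt@T[:3,3]+np.array(st["position"])
    return f,c["cx"],c["cy"],R,o
def ray(C,u,v,z):
    f,cx,cy,R,o=C;d=R@np.array([(u-cx)/f,(v-cy)/f,1]);return o+d*(z-o[2])/d[2]
def cloud(C,D):
    f,cx,cy,R,o=C;v,u=np.mgrid[:400,:640];P=np.stack([(u-cx)/f*D,(v-cy)/f*D,D],-1);return P@R.T+o
E
python3 - <<'E'
from h import *
s=arm.observe();print(s,arm.grip_point_offset)
for n in("scene","top","wrist"):
    C=cam(n);i,d=get_image(n);cv2.imwrite(f"pics/{n}0.png",i[...,::-1]);np.savez(f"{n}0",i=i,d=d);print(n,C[0],C[3].round(2).tolist(),C[4])
E
```

```text
pics
{'clock': 0.0, 'joints': array([ 1.07542152,  0.43523185,  0.02495427,  1.57412018, -0.01159699,
        1.13398187, -0.07512372]), 'dq': array([5.44857759e-04, 4.25677070e-04, 2.32304202e-04, 7.65448369e-05,
       1.23463445e-03, 3.92699284e-04, 1.89823176e-04]), 'joint_efforts': array([ 8.73720473e-04, -6.67830205e+01,  9.85529758e-01, -3.14469194e+01,
       -6.05122838e-02,  4.29639663e-02,  1.71322035e-04]), 'position': array([ 0.23897697, -0.57694417,  0.22593031]), 'ee_rot': array([-0.39950793,  2.00772757, -2.0045931 ]), 'force': array([-0.1857263 , -1.03874658, -0.26606467]), 'ft_torque': array([ 0.04012266, -0.03827101,  0.02339158]), 'width': 1.0008196548227508} 0.0188
scene 511.06225983473405 [[0.29, 0.75, -0.59], [0.96, -0.23, 0.18], [-0.01, -0.62, -0.79]] [ 1.50450865 -0.26220051  1.40194304]
top 467.70963238180707 [[-0.02, -1.0, 0.05], [-1.0, 0.02, 0.01], [-0.01, -0.05, -1.0]] [0.45558505 0.02484444 1.83520651]
wrist 357.1561311456512 [[0.38, -0.88, -0.28], [-0.92, -0.37, -0.11], [-0.0, 0.3, -0.95]] [ 0.31406693 -0.54558613  0.3829397 ]
```

View pics/top0.png

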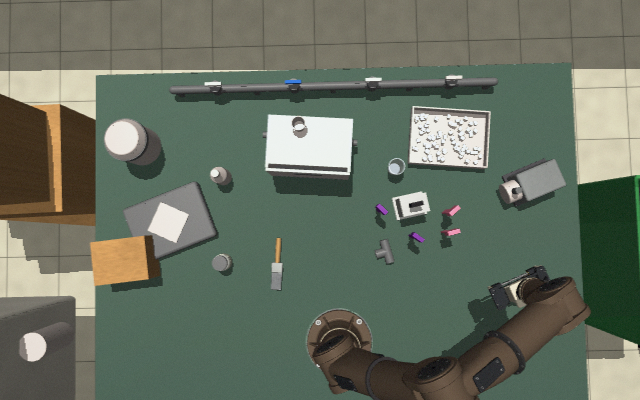

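View pics/scene0.png

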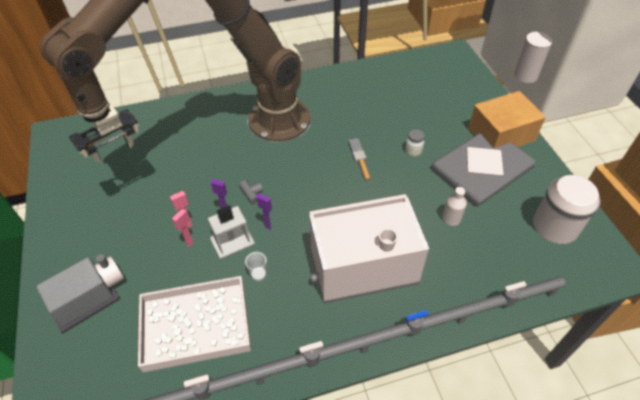

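The top view shows the key stand (411,206) with a black handle at (416,205), the beaker (397,167) and the cabinet (310,145) with its dark gap near row 167, front towards the robot. Candidates for the key are black (416,205), purple (381,210) and (417,237), and pink (453,211) and (453,233). The black one hanging in the stand fits the description. I'll confirm it in a crop.

Run:
```python
from h import *
z=np.load("top0.npz");i,d=z["i"],z["d"];C=cam("top");P=cloud(C,d)
a=cv2.resize(i[150:250,350:470],None,fx=4,fy=4,interpolation=cv2.INTER_CUBIC)
b=cv2.resize(i[105:185,255:365],None,fx=4,fy=4,interpolation=cv2.INTER_CUBIC)
cv2.imwrite("pics/c0.png",np.vstack([np.pad(a,((0,0),(0,0),(0,0))),np.pad(b,((0,0),(0,40),(0,0)))[:200*1+120]])[:,:,::-1][:720])
def rect(m,h,nm):
    m=m.astype(np.uint8);n,l,s,_=cv2.connectedComponentsWithStats(m);k=1+np.argmax(s[1:,4]);c=max(cv2.findContours((l==k).astype(np.uint8),0,2)[0],key=cv2.contourArea)
    r=cv2.boxPoints(cv2.minAreaRect(c));w=np.array([ray(C,u,v,h) for u,v in r]);e=w[1]-w[0],w[2]-w[1]
    print(nm,"ctr",w.mean(0).round(4),[(np.linalg.norm(x).round(3),np.degrees(np.arctan2(x[1],x[0])).round(1)) for x in e],"z med",np.median(P[l==k][:,2]).round(4))
R=np.zeros(d.shape,bool);R[185:228,388:436]=1
g=i.max(-1)
rect(R&(g<60)&(P[...,2]>.14),.174,"key")
rect(R&(abs(P[...,2]-.118)<.02)|R&(P[...,2]>.1),.118,"stand")
R=np.zeros(d.shape,bool);R[100:190,255:365]=1
rect(R&(P[...,2]>.18),.2,"cab")
rect(R&(P[...,2]<.19)&(P[...,2]>.02)&(g<110),.2,"gap")
print(P[150:182:2,310].round(3)[:,[0,2]].tolist()); print(i[150:182:2,310].tolist())
print(P[205,400:428].round(3).tolist())
```

```text
key ctr [ 0.518  -0.2826  0.174 ] [(np.float64(0.044), np.float64(-77.3)), (np.float64(0.014), np.float64(-167.9))] z med 0.1733
stand ctr [ 0.5191 -0.2882  0.118 ] [(np.float64(0.106), np.float64(-78.8)), (np.float64(0.07), np.float64(-169.5))] z med 0.1184
cab ctr [0.735  0.0911 0.2   ] [(np.float64(0.207), np.float64(-4.4)), (np.float64(0.301), np.float64(-95.0))] z med 0.1997
gap ctr [0.6271 0.0987 0.2   ] [(np.float64(0.016), np.float64(-4.0)), (np.float64(0.286), np.float64(-94.4))] z med 0.1111
[[0.717, 0.191], [0.708, 0.204], [0.701, 0.2], [0.695, 0.195], [0.686, 0.205], [0.68, 0.203], [0.673, 0.202], [0.666, 0.203], [0.661, 0.179], [0.655, 0.172], [0.644, 0.202], [0.638, 0.198], [0.634, 0.167], [0.637, 0.072], [0.636, -0.003], [0.628, -0.002]]
[[238, 242, 239], [238, 243, 239], [239, 243, 240], [237, 241, 238], [238, 243, 240], [239, 243, 240], [239, 243, 239], [237, 242, 238], [82, 79, 73], [69, 69, 70], [223, 226, 222], [237, 241, 237], [57, 55, 56], [78, 73, 71], [44, 59, 49], [45, 59, 52]]
[[0.517, -0.236, 0.11], [0.517, -0.238, 0.123], [0.517, -0.242, 0.118], [0.517, -0.246, 0.119], [0.517, -0.251, 0.112], [0.517, -0.254, 0.113], [0.516, -0.256, 0.124], [0.517, -0.261, 0.114], [0.517, -0.265, 0.112], [0.516, -0.267, 0.126], [0.515, -0.265, 0.155], [0.514, -0.265, 0.175], [0.514, -0.269, 0.173], [0.514, -0.272, 0.174], [0.514, -0.275, 0.177], [0.514, -0.279, 0.178], [0.514, -0.284, 0.168], [0.514, -0.287, 0.172], [0.514, -0.29, 0.173], [0.513, -0.293, 0.179], [0.514, -0.299, 0.162], [0.515, -0.313, 0.11], [0.515, -0.315, 0.12], [0.515, -0.32, 0.114], [0.515, -0.323, 0.116], [0.515, -0.327, 0.113], [0.515, -0.329, 0.122], [0.515, -0.334, 0.119]]
```

View pics/c0.png

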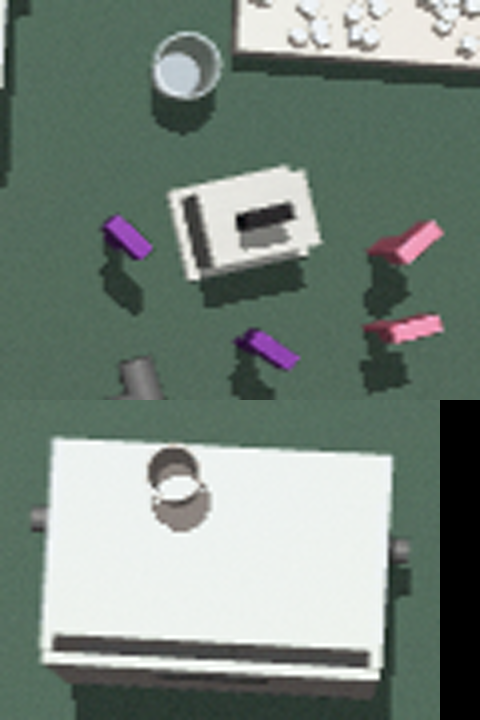

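The black-handled key is in the stand's slot at crop (265,215). The second dark strip at (198,230) is only a decoy in the plate. The cabinet gap shows at crop (210,652).

Run:
```python
from h import *
s=arm.observe();R=Ro.from_rotvec(s["ee_rot"]).as_matrix();print(R.round(3),np.degrees(np.arctan2(R[1,2],R[0,2])),arm.observe()["clock"])
C=cam("top")
f=lambda u,v:ray(C,255+u/4,105+v/4,.2).round(4)   # gap corners seen in crop (minus 400 rows)
for p in[(55,234),(55,252),(368,250),(368,266),(42,262),(378,278),(52,38),(391,56)]:print(p,f(*p))
```

```text
[[-0.924 -0.001  0.383]
 [-0.383  0.001 -0.924]
 [ 0.    -1.    -0.001]] -67.49865900161085 0.15
(55, 234) [0.6713 0.2339 0.2   ]
(55, 252) [0.6553 0.2342 0.2   ]
(368, 250) [ 0.6503 -0.0409  0.2   ]
(368, 266) [ 0.6362 -0.0405  0.2   ]
(42, 262) [0.6468 0.2458 0.2   ]
(378, 278) [ 0.6254 -0.049   0.2   ]
(52, 38) [0.8456 0.2335 0.2   ]
(391, 56) [ 0.8218 -0.0656  0.2   ]
```

>>> carry_out(
  steps=[1,0.5,0.5,0.2,0.4,1,1,1,0.4,0.9,1,1,1,0.4,0.9,1,1,1,0.4,0.9,1,1,1,0.4,0.9,1,1,1,0.4,0.9],
  grip_force=50,
)

```text
clock: 0.75
position: [0.3392, -0.4771, 0.2666]
ee_rot: [-0.95, 1.546, -1.545]
force: [-0.0, 0.4, 0.0]
width: 1.002
```

>>> carry_out(
  steps=[1,0.5,0.5,0,0.4,1,1,1,0,0.87,1,1,1,0,0.87,1,1,1,0,0.87,1,1,1,0,0.87,1,1,1,0,0.87],
)

```text
clock: 1.35
position: [0.439, -0.3775, 0.2663]
ee_rot: [-1.301, 1.054, -1.052]
force: [-0.7, -0.9, -0.1]
width: 0.999
```

>>> carry_out(
  steps=[1,0.4,0.4,0,0,1,0.79,0.94,0,0,1,0.79,0.94,0,0,1,0.79,0.94,0,0,1,0.79,0.94,0,0],
)

```text
clock: 1.85
position: [0.5179, -0.2838, 0.2664]
ee_rot: [-1.301, 1.055, -1.054]
force: [-0.5, -1.0, -1.2]
width: 1.001
```

Run:
```python
from h import *
s=arm.observe();R=Ro.from_rotvec(s["ee_rot"]).as_matrix();print(s["clock"],s["position"],s["force"],np.degrees(np.arctan2(R[1,2],R[0,2])),s["joints"])
C=cam("wrist",s);i,d=get_image("wrist");cv2.imwrite("pics/w1.png",i[...,::-1]);np.savez("w1",i=i,d=d)
P=cloud(C,d)
m=((i.max(-1)<70)&(P[...,2]>.165)&(P[...,2]<.182)&(np.hypot(P[...,0]-.518,P[...,1]+.283)<.05)).astype(np.uint8)
n,l,st,_=cv2.connectedComponentsWithStats(m);k=1+np.argmax(st[1:,4])
c=max(cv2.findContours((l==k).astype(np.uint8),0,2)[0],key=cv2.contourArea)
r=cv2.boxPoints(cv2.minAreaRect(c));w=np.array([ray(C,u,v,.174) for u,v in r]);print(r.round(0).tolist(),w.round(4).tolist(),w.mean(0).round(4))
for e in(w[1]-w[0],w[2]-w[1]):print(np.linalg.norm(e).round(4),np.degrees(np.arctan2(e[1],e[0])).round(1))
```

```text
1.85 [ 0.51789622 -0.28383411  0.26644497] [-0.4852473  -0.98677072 -1.22398866] 11.947174725899139 [ 0.68376776  0.38192594 -0.38219059  1.57700634  0.14949984  1.21218401
  0.48237243]
[[311.0, 178.0], [331.0, 178.0], [331.0, 234.0], [311.0, 234.0]] [[0.5075, -0.2654, 0.174], [0.5215, -0.2624, 0.174], [0.531, -0.3048, 0.174], [0.5162, -0.3079, 0.174]] [ 0.519  -0.2851  0.174 ]
0.0144 12.0
0.0434 -77.5
```

View pics/w1.png

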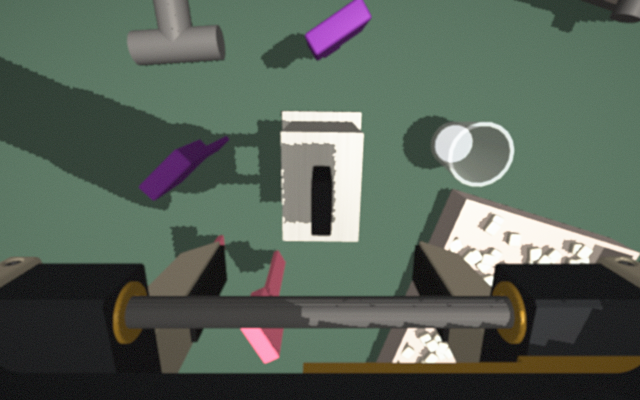

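The wrist view shows the key handle at (321,206), square with the jaws, about 1 mm off centre. The purple and pink look-alikes are clear of the fingers. Next I'll go down and grasp.

>>> carry_out(
  steps=[0.5,0.01,-0.01,-0.4,0,0.5,0.01,-0.01,-0.8,0,0.5,0.01,-0.01,-1,0,0.5,0.01,-0.01,-1,0],
)

```text
clock: 2.3
position: [0.516, -0.2857, 0.1636]
ee_rot: [-1.303, 1.06, -1.051]
force: [-0.2, 0.7, -0.2]
width: 0.7
```

>>> carry_out(
  steps=[0.5,0,0,-0.2,0,0.5,0,0,-0.33,0,0.5,0,0,-0.33,0,0,0,0,-0.33,0,0,0,0,-0.33,0,0,0,0,-0.33,0,0,0,0,-0.33,0,0,0,0,-0.33,0,0,0,0,-0.33,0,0,0,0,-0.33,0],
  grip_force=50,
)

```text
clock: 3.3
position: [0.5195, -0.2845, 0.1342]
ee_rot: [-1.302, 1.051, -1.052]
force: [-1.2, 0.4, 6.1]
width: 0.171
```

>>> carry_out(
  steps=[0,0,0,0.2,0,0,0,0,0.5,0,0,0,0,0.8,0,0,0,0,1,0,0,0,0,1,0],
)

```text
clock: 3.8
position: [0.5205, -0.2848, 0.2363]
ee_rot: [-1.301, 1.048, -1.055]
force: [0.6, -0.3, -1.6]
width: 0.167
```

>>> carry_out(
  steps=[0,0,0,0.4,0,0,0,0,0.8,0,0,0,0,1,0,0,0,0,1,0,0,0,0,1,0],
)

```text
clock: 4.3
position: [0.5187, -0.2843, 0.332]
ee_rot: [-1.303, 1.053, -1.05]
force: [-0.9, -0.4, -1.8]
width: 0.171
```

>>> carry_out(
  steps=[0,0.1,0.4,0.2,-0.2,0,0.3,0.8,0.3,-0.36,0,0.4,1,0.3,-0.36,0,0.4,1,0.3,-0.36,0,0.4,1,0.3,-0.36],
)

```text
clock: 4.8
position: [0.5585, -0.1843, 0.3614]
ee_rot: [-1.178, 1.263, -1.258]
force: [0.2, -0.6, -1.9]
width: 0.173
```

>>> carry_out(
  steps=[0,0.2,0.4,0,0,0,0.3,0.8,0,0,0,0.4,1,0,0,0,0.4,1,0,0],
)

```text
clock: 5.2
position: [0.5994, -0.0818, 0.3621]
ee_rot: [-1.177, 1.261, -1.256]
force: [-0.3, -0.5, -2.9]
width: 0.174
```

>>> carry_out(
  steps=[0,0.2,0.4,0,0,0,0.4,0.8,0,0,0,0.44,1,0,0,0,0.44,1,0,0,0,0.44,1,0,0],
)

```text
clock: 5.7
position: [0.643, 0.0133, 0.3625]
ee_rot: [-1.177, 1.263, -1.263]
force: [0.1, -1.5, -1.5]
width: 0.169
```

Run:
```python
from h import *
s=arm.observe();R=Ro.from_rotvec(s["ee_rot"]).as_matrix();print(s["clock"],s["position"],s["force"],s["width"],np.degrees(np.arctan2(R[1,2],R[0,2])),s["joints"].round(2))
for n in("wrist","scene","top"):
    i,d=get_image(n);cv2.imwrite(f"pics/{n}2.png",i[...,::-1]);np.savez(n+"2",i=i,d=d)
```

```text
5.7 [0.64299014 0.01328686 0.3624658 ] [ 0.14234561 -1.52893946 -1.4686876 ] 0.1691346363657574 -4.14610251068506 [ 0.16  0.44 -0.42  1.27  0.18  1.48 -0.32]
```

View pics/wrist2.png

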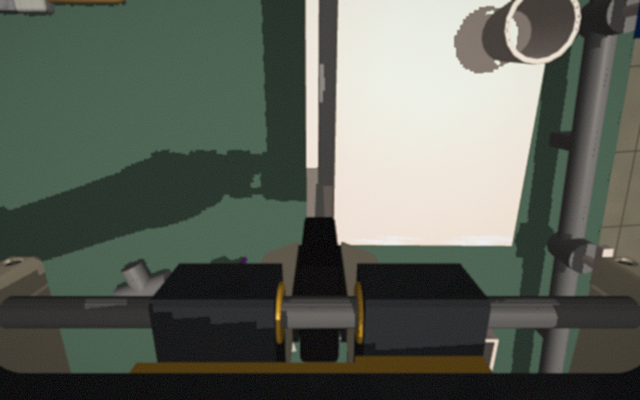

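The wrist view shows the key upright in the jaws, its blade ending near (320,170). The dark gap strip runs at columns 319–336 above it, and the hand needs a small shift to line up. Next I'll measure both.

Run:
```python
from h import *
z=np.load("wrist2.npz");i,d=z["i"],z["d"];C=cam("wrist");P=cloud(C,d);g=i.max(-1).astype(int)
E=[]
for v in range(5,150,8):
    r=g[v,300:350];k=np.flatnonzero(r<150)+300
    if len(k)==0: continue
    a,b=ray(C,k[0]-.5,v,.2),ray(C,k[-1]+.5,v,.2);E.append((a,b))
E=np.array(E);print(np.hstack([E[:,0,:2],E[:,1,:2]]).round(4)[::3])
m=E.mean(1);p=np.polyfit(m[:,1],m[:,0],1);print("gap x at y=.097:",np.polyval(p,.097).round(4),"dir deg",np.degrees(np.arctan(p[0])).round(2),"width",np.median(E[:,1,0]-E[:,0,0]))
# key blade
s=arm.observe();t=s["position"]
q=(np.hypot(P[...,0]-t[0],P[...,1]-t[1])<.04)&(P[...,2]>.2)&(P[...,2]<.42)&(np.mgrid[:400,:640][0]<262)
for zz in(.21,.22,.24,.26,.28,.3,.32,.34,.36):
    k=q&(abs(P[...,2]-zz)<.01);
    if k.sum()>3: print(zz,k.sum(),P[k].mean(0).round(4),P[k][:,0].min().round(4),P[k][:,0].max().round(4))
for v in range(150,225,6): print(v,d[v,312:330:3].round(3).tolist(),g[v,304:338:3].tolist())
# cabinet ends, top view
z=np.load("top0.npz");i,d=z["i"],z["d"];
```

```text
[[0.6373 0.1585 0.6677 0.1563]
 [0.6358 0.1411 0.6659 0.1389]
 [0.6341 0.123  0.6648 0.1207]
 [0.6324 0.1042 0.6628 0.1019]
 [0.6306 0.0846 0.6617 0.0823]
 [0.6288 0.0643 0.6596 0.062 ]
 [0.6269 0.0432 0.6583 0.0409]]
gap x at y=.097: 0.6473 dir deg 4.91 width 0.030770465037383343
0.21 1213 [0.6571 0.0142 0.2006] 0.6284 0.6829
0.24 39 [0.6432 0.0193 0.2433] 0.6404 0.646
0.26 58 [0.6433 0.0194 0.261 ] 0.6405 0.6459
0.28 64 [0.6432 0.0194 0.2802] 0.6407 0.6458
0.3 98 [0.6432 0.0195 0.3004] 0.6402 0.6462
0.32 26 [0.6433 0.0195 0.3126] 0.6405 0.646
0.34 37 [0.6445 0.0314 0.3488] 0.6373 0.6515
0.36 694 [0.6441 0.0292 0.3623] 0.6254 0.6623
150 [0.3230000138282776, 0.3230000138282776, 0.3970000147819519, 0.5040000081062317, 0.5040000081062317, 0.5070000290870667] [57, 237, 240, 240, 241, 72, 66, 68, 68, 67, 121, 242]
156 [0.32100000977516174, 0.3230000138282776, 0.4009999930858612, 0.5090000033378601, 0.5049999952316284, 0.5040000081062317] [57, 237, 240, 240, 241, 72, 66, 64, 65, 64, 123, 241]
162 [0.3240000009536743, 0.32600000500679016, 0.41100001335144043, 0.5099999904632568, 0.50999999
[... 1199 characters left out ...]
.3370000123977661, 0.24199999868869781, 0.2409999966621399, 0.4390000104904175, 0.4390000104904175] [106, 124, 136, 135, 75, 67, 67, 92, 94, 88, 193, 240]
210 [0.33899998664855957, 0.23000000417232513, 0.23000000417232513, 0.23100000619888306, 0.2290000021457672, 0.4169999957084656] [99, 123, 136, 135, 71, 66, 69, 92, 98, 91, 193, 238]
216 [0.34200000762939453, 0.21899999678134918, 0.21899999678134918, 0.21899999678134918, 0.21799999475479126, 0.3970000147819519] [99, 106, 111, 111, 56, 53, 55, 73, 77, 75, 202, 240]
222 [0.17599999904632568, 0.17499999701976776, 0.17599999904632568, 0.17599999904632568, 0.17599999904632568, 0.1770000010728836] [52, 11, 19, 13, 20, 3, 12, 16, 14, 12, 97, 240]
```

>>> carry_out(
  steps=[0,0.04,0.3,0,-0.015,0,0.1,0.7,0,-0.015,0,0.12,0.85,0,-0.015,0,0.12,0.85,-0.1,-0.015,0,0.12,0.85,-0.25,-0.015,0,0.12,0.85,-0.25,-0.015,0,0.12,0.85,-0.25,-0.015],
)

```text
clock: 6.55
position: [0.6552, 0.0985, 0.3386]
ee_rot: [-1.169, 1.271, -1.272]
force: [-0.6, -0.2, -1.3]
width: 0.174
```

Run:
```python
from h import *
s=arm.observe();R=Ro.from_rotvec(s["ee_rot"]).as_matrix();print(s["clock"],s["position"],s["force"],np.degrees(np.arctan2(R[1,2],R[0,2])))
C=cam("wrist",s);i,d=get_image("wrist");g=i.max(-1).astype(int);P=cloud(C,d)
cv2.imwrite("pics/w3.png",cv2.resize(i[90:260,240:400],None,fx=4,fy=3.5,interpolation=cv2.INTER_CUBIC)[...,::-1])
for v in range(20,260,16): print(v,g[v,296:346:2].tolist(),"z",(P[v,296:346:4,2]*1000).astype(int).tolist())
for v in (20,100): print([(u,ray(C,u,v,.2)[:2].round(4).tolist()) for u in(310,320,330,340)])
```

```text
6.55 [0.65519248 0.09852981 0.33858533] [-0.6494775  -0.19015564 -1.32829412] -4.854323034489326
20 [235, 234, 233, 233, 234, 235, 187, 83, 71, 74, 67, 72, 71, 70, 72, 69, 105, 231, 234, 234, 234, 233, 234, 233, 233] z [197, 200, 198, 199, 142, 142, 141, 141, 148, 198, 199, 198, 198]
36 [232, 235, 235, 235, 235, 236, 210, 80, 72, 72, 69, 75, 71, 72, 73, 73, 107, 231, 235, 235, 235, 235, 234, 235, 234] z [198, 199, 199, 199, 54, 39, 38, 38, 149, 197, 199, 198, 198]
52 [216, 237, 237, 237, 236, 238, 218, 106, 72, 70, 71, 72, 71, 68, 67, 66, 109, 233, 236, 235, 236, 235, 237, 236, 238] z [199, 198, 199, 198, 65, 17, 17, 16, 150, 199, 199, 199, 198]
68 [196, 239, 236, 238, 238, 238, 221, 111, 71, 70, 68, 69, 69, 68, 72, 65, 107, 233, 237, 237, 236, 237, 236, 237, 238] z [-1, 198, 198, 198, 77, 17, 19, 16, 149, 199, 198, 199, 197]
84 [178, 239, 238, 237, 237, 238, 227, 119, 69, 70, 67, 69, 68, 66, 70, 68, 112, 233, 238, 237, 237, 238, 236, 237, 238] z [0, 199, 198, 199, 87, 16, 17, 18, 151, 197, 197, 199, 200]
100 [149, 239, 239, 238, 239, 238, 232, 132, 74, 71, 68, 66, 69, 68, 70, 68, 12
[... 1248 characters left out ...]
135, 136, 124, 80, 70, 68, 69, 70, 65, 67, 65, 84, 129, 134, 136, 136, 135, 131, 148, 233] z [0, 199, 198, 199, 163, 280, 282, 281, 151, 198, 199, 199, 199]
228 [55, 71, 196, 213, 52, 16, 11, 16, 6, 9, 15, 12, 12, 17, 15, 1, 15, 18, 8, 27, 104, 136, 150, 234, 238] z [0, 168, 337, 338, 339, 339, 338, 338, 338, 338, 333, 198, 199]
244 [95, 66, 88, 66, 7, 13, 5, 14, 16, 14, 15, 12, 15, 11, 15, 10, 12, 18, 15, 14, 25, 84, 100, 92, 94] z [339, -1, 356, 355, 357, 358, 356, 356, 356, 355, 356, 199, 339]
[(310, [0.6587, 0.2288]), (320, [0.6661, 0.2282]), (330, [0.6736, 0.2275]), (340, [0.681, 0.2269])]
[(310, [0.6534, 0.1714]), (320, [0.6613, 0.1707]), (330, [0.6692, 0.17]), (340, [0.6772, 0.1694])]
```

View pics/w3.png

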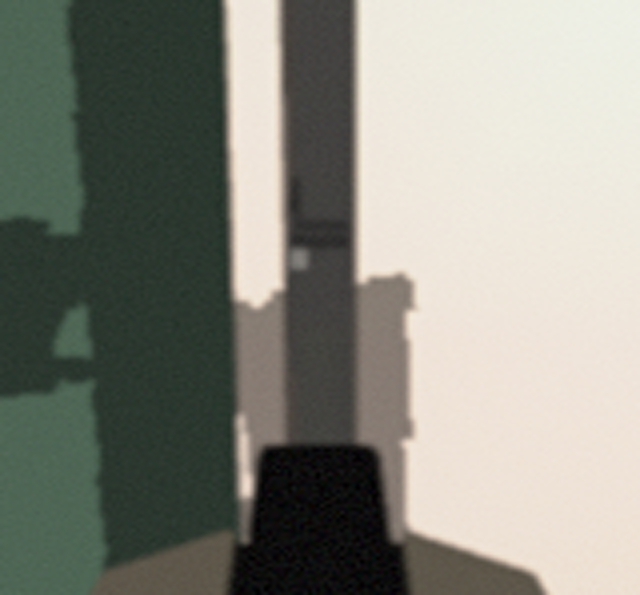

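The crop shows the blade just above the gap, in line with it. The push pad is visible inside at crop row about 240 (image rows 157–185), with depth giving its top at about 0.166 m.

Run:
```python
from h import *
s=arm.observe();C=cam("wrist",s);i,d=get_image("wrist");P=cloud(C,d)
V,U=np.mgrid[:400,:640]
pad=(abs(P[...,2]-.166)<.006)&(U>300)&(U<340)&(V<225)
q=P[pad];print("pad",pad.sum(),q.min(0).round(4),q.max(0).round(4),q.mean(0).round(4),"rows",V[pad].min(),V[pad].max())
bl=(P[...,2]>.208)&(P[...,2]<.3)&(V<222)&(U>300)&(U<340)
q=P[bl];print("blade",bl.sum(),np.median(q,0).round(4),q.min(0).round(4),q.max(0).round(4))
for lo in np.arange(.21,.3,.02):
    k=bl&(P[...,2]>lo)&(P[...,2]<lo+.02)
    if k.any():print(lo.round(2),P[k][:,0].min().round(4),P[k][:,0].max().round(4),P[k].mean(0).round(4))
g=i.max(-1);
for v in (110,130):
    r=g[v,300:345];k=np.flatnonzero(r<160)+300;k=k[k>306];a,b=ray(C,k[0]-.5,v,.2),ray(C,k[-1]+.5,v,.2);print("gap",a[:2].round(4),b[:2].round(4))
```

```text
pad 730 [0.6471 0.0619 0.16  ] [0.6739 0.2413 0.1718] [0.6592 0.1321 0.1663] rows 13 216
blade 283 [0.6555 0.1058 0.2596] [0.6527 0.105  0.2116] [0.6587 0.1065 0.2906]
0.21 0.6529 0.6586 [0.6558 0.1057 0.2208]
0.23 0.6531 0.6585 [0.6558 0.1058 0.2405]
0.25 0.6527 0.6583 [0.6557 0.1058 0.2607]
0.27 0.6528 0.6587 [0.6556 0.1058 0.2802]
0.29 0.653 0.6579 [0.6559 0.1059 0.2902]
gap [0.6526 0.1643] [0.6679 0.163 ]
gap [0.6511 0.1484] [0.6666 0.1471]
```

>>> carry_out(
  steps=[0,-0.006,0.05,0,0,0,-0.006,0.05,-0.1,0,0,-0.006,0.05,-0.2,0,0,-0.006,0.05,-0.3,0,0,-0.006,0.05,-0.38,0,0,-0.006,0.05,-0.38,0,0,-0.006,0.05,-0.38,0],
)

```text
clock: 7.35
position: [0.6546, 0.1055, 0.3005]
ee_rot: [-1.169, 1.27, -1.27]
force: [0.2, -0.2, -0.9]
width: 0.174
```

>>> carry_out(
  steps=[0,0,0,-0.01,0,0,0,0,-0.02,0,0,0,0,-0.03,0,0,0,0,-0.03,0],
)

```text
clock: 7.75
position: [0.6546, 0.1056, 0.2977]
ee_rot: [-1.169, 1.27, -1.27]
force: [1.3, -0.9, -1.3]
width: 0.169
```

>>> carry_out(
  steps=[0,0,0,-0.01,0,0,0,0,-0.02,0,0,0,0,-0.03,0,0,0,0,-0.03,0],
)

```text
clock: 8.15
position: [0.6545, 0.1056, 0.2945]
ee_rot: [-1.169, 1.27, -1.27]
force: [-0.4, 0.5, -2.3]
width: 0.171
```

>>> carry_out(
  steps=[0,0,0,-0.01,0,0,0,0,-0.02,0,0,0,0,-0.03,0,0,0,0,-0.03,0],
)

```text
clock: 8.55
position: [0.6547, 0.1056, 0.292]
ee_rot: [-1.169, 1.269, -1.27]
force: [-0.6, 0.1, 0.5]
width: 0.17
```

>>> carry_out(
  steps=[0,0,0,0,0,0,0,0,0,0],
)

```text
clock: 8.75
position: [0.6547, 0.1056, 0.2919]
ee_rot: [-1.169, 1.269, -1.27]
force: [-0.2, 0.3, 0.8]
width: 0.17
```

>>> carry_out(
  steps=[0,0,0,-0.01,0,0,0,0,-0.02,0,0,0,0,-0.02,0,0,0,0,-0.02,0],
)

```text
clock: 9.15
position: [0.6547, 0.1056, 0.2899]
ee_rot: [-1.169, 1.269, -1.27]
force: [-1.1, -0.8, 3.2]
width: 0.169
```

>>> carry_out(
  steps=[0,0,0,-0.01,0,0,0,0,-0.02,0,0,0,0,-0.02,0,0,0,0,-0.02,0],
)

```text
clock: 9.55
position: [0.6547, 0.1056, 0.2878]
ee_rot: [-1.169, 1.269, -1.27]
force: [-1.1, -0.5, 4.0]
width: 0.172
```

>>> carry_out(
  steps=[0,0,0,-0.01,0,0,0,0,-0.02,0,0,0,0,-0.02,0,0,0,0,-0.02,0],
)

```text
clock: 9.95
position: [0.6547, 0.1056, 0.2859]
ee_rot: [-1.169, 1.27, -1.27]
force: [0.1, -0.8, 4.5]
width: 0.168
```

>>> carry_out(
  steps=[0,0,0,-0.02,0,0,0,0,-0.04,0,0,0,0,-0.04,0],
)

```text
clock: 10.25
position: [0.6547, 0.1056, 0.2819]
ee_rot: [-1.169, 1.269, -1.27]
force: [-0.5, -0.4, 7.3]
width: 0.168
```

>>> carry_out(
  steps=[0,0,0,-0.02,0,0,0,0,-0.028,0,0,0,0,-0.028,0,0,0,0,-0.028,0],
)

```text
clock: 10.65
position: [0.6547, 0.1057, 0.2796]
ee_rot: [-1.168, 1.269, -1.27]
force: [-1.2, 0.6, 7.8]
width: 0.172
```

>>> carry_out(
  steps=[0,0,0,0,0,0,0,0,0,0],
)

```text
clock: 10.85
position: [0.6547, 0.1057, 0.2796]
ee_rot: [-1.168, 1.269, -1.27]
force: [-1.3, -0.6, 8.8]
width: 0.169
```

>>> carry_out(
  steps=[0,0,0,0,0,0,0,0,0,0],
)

```text
clock: 11.05
position: [0.6547, 0.1057, 0.2796]
ee_rot: [-1.168, 1.269, -1.27]
force: [-1.5, -0.4, 7.6]
width: 0.17
```

>>> carry_out(
  steps=[0,-0.02,0.002,0,0,0,-0.04,0.003,0,0,0,-0.05,0.004,0,0,0,-0.05,0.004,0,0],
)

```text
clock: 11.45
position: [0.6506, 0.1059, 0.2801]
ee_rot: [-1.166, 1.268, -1.271]
force: [1.3, -0.3, 7.8]
width: 0.171
```

>>> carry_out(
  steps=[0,-0.01,0.001,0,0,0,-0.02,0.002,0,0,0,-0.02,0.002,0,0],
)

```text
clock: 11.75
position: [0.6486, 0.1061, 0.28]
ee_rot: [-1.166, 1.268, -1.271]
force: [1.8, -0.6, 8.8]
width: 0.173
```

>>> carry_out(
  steps=[0,-0.01,0.001,0,0,0,-0.02,0.002,0,0,0,-0.02,0.002,0,0],
)

```text
clock: 12.05
position: [0.6465, 0.1063, 0.28]
ee_rot: [-1.167, 1.268, -1.271]
force: [0.3, 0.0, 8.0]
width: 0.171
```

>>> carry_out(
  steps=[0,-0.01,0.001,0,0,0,-0.02,0.002,0,0,0,-0.02,0.002,0,0],
)

```text
clock: 12.35
position: [0.6445, 0.1064, 0.28]
ee_rot: [-1.167, 1.268, -1.271]
force: [1.4, -1.1, 8.2]
width: 0.168
```

>>> carry_out(
  steps=[0,-0.01,0.001,0,0,0,-0.02,0.002,0,0,0,-0.03,0.003,0,0],
)

```text
clock: 12.65
position: [0.6416, 0.1067, 0.28]
ee_rot: [-1.167, 1.268, -1.271]
force: [0.3, -0.1, 7.1]
width: 0.172
```

>>> carry_out(
  steps=[0,-0.01,0.001,0,0,0,-0.02,0.002,0,0,0,-0.03,0.003,0,0],
)

```text
clock: 12.95
position: [0.6385, 0.107, 0.28]
ee_rot: [-1.167, 1.268, -1.271]
force: [0.5, -0.9, 8.5]
width: 0.174
```

>>> carry_out(
  steps=[0,-0.01,0.001,0,0,0,-0.02,0.002,0,0,0,-0.03,0.003,0,0,0,-0.04,0.003,0,0],
)

```text
clock: 13.35
position: [0.6343, 0.1073, 0.2799]
ee_rot: [-1.167, 1.268, -1.271]
force: [0.0, -0.6, 7.8]
width: 0.175
```

>>> carry_out(
  steps=[0,-0.01,0.001,0,0,0,-0.02,0.002,0,0,0,-0.03,0.003,0,0,0,-0.05,0.004,0,0],
)

```text
clock: 13.75
position: [0.6292, 0.1077, 0.2798]
ee_rot: [-1.167, 1.268, -1.271]
force: [-0.8, -1.2, 8.7]
width: 0.176
```

>>> carry_out(
  steps=[0,-0.03,0.003,0,0,0,-0.06,0.005,0,0,0,-0.09,0.008,0,0,0,-0.12,0.01,0,0,0,-0.12,0.01,0,0],
)

```text
clock: 14.25
position: [0.6162, 0.1088, 0.2795]
ee_rot: [-1.169, 1.269, -1.27]
force: [-2.1, -0.2, 6.7]
width: 0.176
```

>>> carry_out(
  steps=[0,-0.03,0.003,0,0,0,-0.06,0.005,0,0,0,-0.1,0.008,0,0,0,-0.15,0.012,0,0,0,-0.18,0.015,0,0,0,-0.18,0.015,0,0],
)

```text
clock: 14.85
position: [0.5974, 0.1103, 0.2789]
ee_rot: [-1.171, 1.27, -1.269]
force: [-3.1, 0.7, 5.3]
width: 0.171
```

Run:
```python
from h import *
o=[get_image(n)[0] for n in("scene","wrist")]
cv2.imwrite("pics/p4.png",np.hstack([cv2.resize(o[0][120:320,230:480],(400,320)),cv2.resize(o[1],(400,320))])[...,::-1]);print(arm.observe()["force"],arm.observe()["position"])
```

```text
[-3.7115093  -0.19956233  5.32347544] [0.59751816 0.11028027 0.27872653]
```

View pics/p4.png

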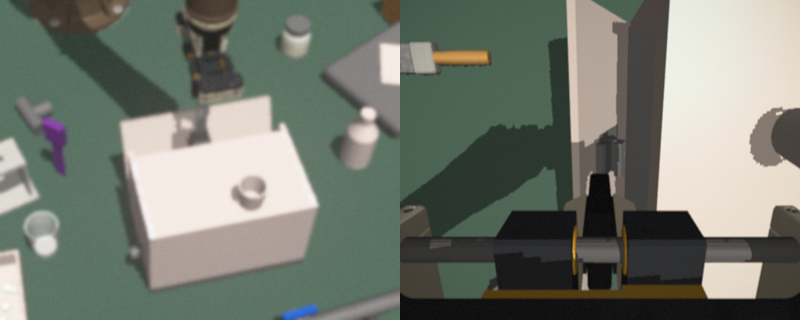

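The flap is clearly drawn outward in both views, with the blade still on the pad. I'll lift straight out and let it sink.

>>> carry_out(
  steps=[0,0,0,0.1,0,0,0,0,0.3,0,0,0,0,0.6,0,0,0,0,0.9,0,0,0,0,0.9,0],
)

```text
clock: 15.45
position: [0.6001, 0.1111, 0.3733]
ee_rot: [-1.163, 1.266, -1.271]
force: [0.8, -0.2, -1.3]
width: 0.173
```

>>> carry_out(
  steps=[0,-0.2,-0.4,0,0.1,0,-0.3,-0.8,0,0.2,0,-0.3,-1,0,0.376,0,-0.3,-1,0,0.376,0,-0.3,-1,0,0.376],
)

```text
clock: 15.95
position: [0.5684, 0.01, 0.3683]
ee_rot: [-1.302, 1.054, -1.052]
force: [-0.1, 0.6, -2.2]
width: 0.171
```

>>> carry_out(
  steps=[0,-0.1,-0.4,0,0,0,-0.2,-0.8,0,0,0,-0.2,-1,0,0,0,-0.2,-1,0,0],
)

```text
clock: 16.35
position: [0.5485, -0.0924, 0.3683]
ee_rot: [-1.302, 1.055, -1.055]
force: [-0.2, -0.2, -1.0]
width: 0.177
```

>>> carry_out(
  steps=[0,-0.1,-0.4,0,0,0,-0.24,-0.8,0,0,0,-0.24,-1,0,0,0,-0.24,-1,0,0,0,-0.24,-1,0,0],
)

```text
clock: 16.85
position: [0.5252, -0.1878, 0.3686]
ee_rot: [-1.302, 1.051, -1.049]
force: [0.3, 0.6, -1.7]
width: 0.176
```

Run:
```python
from h import *
s=arm.observe();R=Ro.from_rotvec(s["ee_rot"]).as_matrix();print(s["clock"],s["position"],s["force"],s["width"],np.degrees(np.arctan2(R[1,2],R[0,2])))
o=[get_image(n)[0] for n in("scene","wrist","top")]
cv2.imwrite("pics/p5.png",np.hstack([cv2.resize(o[0][120:320,180:430],(400,320)),cv2.resize(o[1],(400,320))])[...,::-1])
```

```text
16.85 [ 0.52523079 -0.18776808  0.36859544] [ 0.31646433  0.63428154 -1.67869934] 0.17559486164472218 12.24006122968048
```

View pics/p5.png

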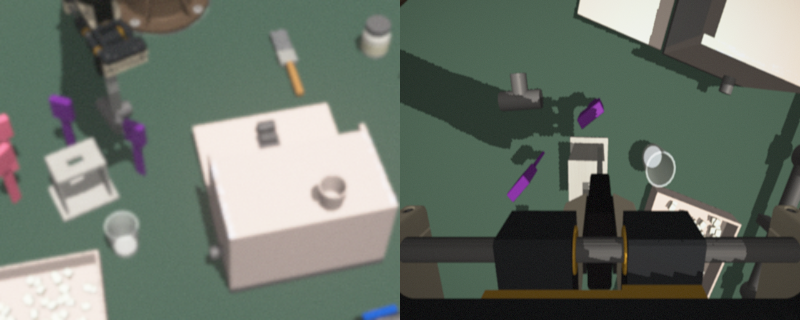

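The flap lies forward with the hook facing up, the key is still in hand, and the stand is empty ahead at (588,165). Next I'll go over the stand.

>>> carry_out(
  steps=[0,-0.03,-0.4,0,0,0,-0.06,-0.8,0,0,0,-0.06,-0.968,0,0,0,-0.06,-0.968,0,0,0,-0.06,-0.968,-0.4,0,0,-0.06,-0.968,-0.8,0,0,-0.06,-0.968,-0.95,0,0,-0.06,-0.968,-0.95,0,0,-0.06,-0.968,-0.95,0],
)

```text
clock: 17.9
position: [0.5196, -0.2849, 0.2749]
ee_rot: [-1.302, 1.049, -1.05]
force: [-0.2, -1.1, -1.0]
width: 0.172
```

Run:
```python
from h import *
s=arm.observe();R=Ro.from_rotvec(s["ee_rot"]).as_matrix();print(s["clock"],s["position"],s["force"],s["width"],np.degrees(np.arctan2(R[1,2],R[0,2])))
C=cam("wrist",s);i,d=get_image("wrist");P=cloud(C,d);V,U=np.mgrid[:400,:640]
# key frame offsets from TCP
a=np.radians(12);ex=np.array([np.cos(a),np.sin(a),0]);ey=np.array([-np.sin(a),np.cos(a),0])
X=(P-s["position"])@ex;Y=(P-s["position"])@ey
for lo in(.15,.17,.19,.21):
    k=(P[...,2]>lo)&(P[...,2]<lo+.02)&(abs(X)<.02)&(abs(Y)<.03)&(V<225);print("blade",lo,k.sum(),[X[k].min().round(4),X[k].max().round(4),Y[k].mean().round(4)] if k.any() else 0)
k=(abs(P[...,2]-.118)<.008)&(abs(X)<.06)&(abs(Y)<.09)
print("plate",[q.round(4).tolist() for q in(np.percentile(X[k],[1,99]),np.percentile(Y[k],[1,99]))])
h=(P[...,2]<.09)&(abs(X)<.03)&(Y>0.003)&(Y<.06);print("hole",h.sum())
cv2.imwrite("pics/p6.png",cv2.resize(i[100:260,240:400],None,fx=4,fy=3.5,interpolation=cv2.INTER_CUBIC)[...,::-1])
```

```text
17.9 [ 0.51957058 -0.28491491  0.27485243] [-0.24593672 -1.0633246  -1.02262014] 0.17151338372732197 12.308557007718388
blade 0.15 52 [np.float64(-0.0029), np.float64(0.0027), np.float64(0.007)]
blade 0.17 65 [np.float64(-0.0028), np.float64(0.0025), np.float64(0.007)]
blade 0.19 72 [np.float64(-0.0031), np.float64(0.0024), np.float64(0.007)]
blade 0.21 87 [np.float64(-0.0031), np.float64(0.0028), np.float64(0.007)]
plate [[-0.0345, 0.0342], [-0.0508, 0.0471]]
hole 1024
```

View pics/p6.png

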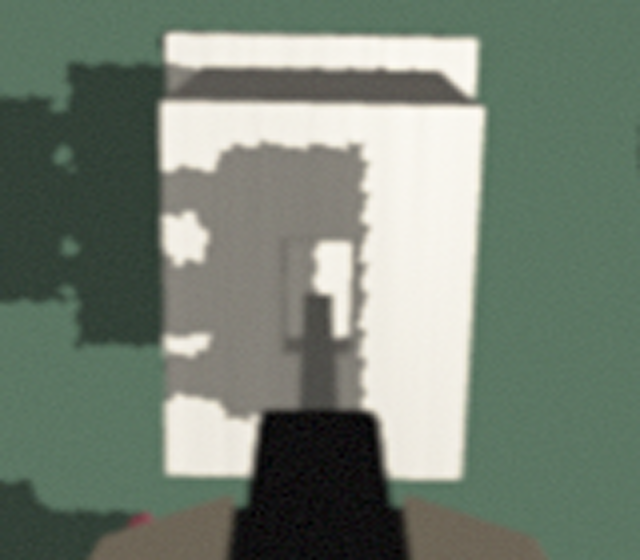

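The blade (crop column 318) is centred on the slot (columns 282–353) and upright, so I'll lower it.

>>> carry_out(
  steps=[0,0,0.002,-0.1,-0.007,0,0,0.002,-0.3,-0.007,0,0,0.002,-0.5,-0.007,0,0,0.002,-0.5,-0.007],
)

```text
clock: 18.35
position: [0.5174, -0.2857, 0.2218]
ee_rot: [-1.301, 1.058, -1.053]
force: [-0.5, -0.4, -1.9]
width: 0.171
```

>>> carry_out(
  steps=[0,0,0,-0.2,0,0,0,0,-0.4,0,0,0,0,-0.6,0,0,0,0,-0.8,0,0,0,0,-0.88,0,0,0,0,-0.88,0],
)

```text
clock: 18.95
position: [0.5185, -0.2861, 0.1359]
ee_rot: [-1.3, 1.056, -1.055]
force: [0.5, 0.2, -1.0]
width: 0.17
```

>>> carry_out(
  steps=[0,0,0,-0.01,0,0,0,0,-0.02,0,0,0,0,-0.02,0],
)

```text
clock: 19.25
position: [0.5191, -0.2864, 0.1348]
ee_rot: [-1.3, 1.054, -1.056]
force: [-0.4, 0.1, -1.9]
width: 0.166
```

>>> carry_out(
  steps=[0,0,0,-0.01,0,0,0,0,-0.01,0],
)

```text
clock: 19.45
position: [0.5191, -0.2864, 0.1343]
ee_rot: [-1.3, 1.054, -1.056]
force: [-1.0, 1.0, 7.3]
width: 0.17
```

>>> carry_out(
  steps=[0,0,0,-0.005,0,0,0,0,-0.01,0,0,0,0,-0.01,0],
)

```text
clock: 19.75
position: [0.5191, -0.2864, 0.1342]
ee_rot: [-1.3, 1.053, -1.057]
force: [-4.6, 2.0, 15.6]
width: 0.169
```

Seated on the plate at the same height as when it was grasped. Releasing gently to half opening, then up.

>>> carry_out(
  steps=[0,0,0,0.01,0,0,0,0,0.01,0,0.3,0,0,0.01,0,0.5,0,0,0.01,0,0.5,0,0,0.01,0,0.5,0,0,0.01,0,0.5,0,0,0.01,0],
)

```text
clock: 20.45
position: [0.5186, -0.2862, 0.1328]
ee_rot: [-1.3, 1.055, -1.055]
force: [0.2, 0.2, 0.6]
width: 0.494
```

>>> carry_out(
  steps=[0.5,0,0,0.2,0,0.5,0,0,0.5,0,0.5,0,0,0.9,0,0.5,0,0,1,0,0.5,0,0,1,0],
)

```text
clock: 20.95
position: [0.5197, -0.2866, 0.2348]
ee_rot: [-1.299, 1.052, -1.058]
force: [-0.1, -0.2, -0.8]
width: 0.5
```

>>> carry_out(
  steps=[0.5,-0.2,-0.2,0.5,0,0.5,-0.5,-0.5,0.5,0,0.5,-0.8,-1,0.5,0,0.5,-0.8,-1,0.5,0,0.5,-0.8,-1,0.5,0,0.5,-0.8,-1,0.5,0],
)

```text
clock: 21.55
position: [0.4389, -0.3849, 0.2816]
ee_rot: [-1.3, 1.056, -1.053]
force: [0.2, 0.6, -0.7]
width: 0.499
```

Run:
```python
from h import *
s=arm.observe();print(s["clock"],s["position"],s["force"],s["width"])
o=[];
for n in("scene","top"):
    i,d=get_image(n);o.append(i)
P=cloud(cam("top"),d);g=i.max(-1);R=np.zeros(d.shape,bool);R[185:228,388:436]=1
k=R&(g<60)&(P[...,2]>.14);print("key",k.sum(),P[k].mean(0).round(4) if k.any() else 0,np.percentile(P[k][:,2],[5,50,95]) if k.any() else 0)
# flap: line along cabinet -x from front at mid width
for x in(.62,.58,.54,.5,.48,.46,.44):
    q=(abs(P[...,0]-x)<.004)&(abs(P[...,1]-.16)<.02);print(x,np.median(P[q][:,2]).round(3))
b=np.load("top0.npz")["i"]
for nm,(v0,v1,u0,u1) in dict(bottle=(160,190,205,235),jar=(250,275,210,235),brush=(235,295,265,290),tee=(238,268,372,398),beaker=(155,180,385,408),cup=(115,135,288,310)).items(): print(nm,np.abs(i[v0:v1,u0:u1].astype(int)-b[v0:v1,u0:u1]).mean().round(1))
cv2.imwrite("pics/p7.png",np.hstack([cv2.resize(o[0][110:310,140:430],(440,304)),cv2.resize(o[1][90:300,200:470],(360,304))])[...,::-1])
```

```text
21.55 [ 0.43892849 -0.38491622  0.28161418] [ 0.23929042  0.56725024 -0.69175298] 0.49877891841576527
key 52 [ 0.515  -0.2729  0.2344] [0.15713583 0.17218191 0.18220706]
0.62 0.032
0.58 0.034
0.54 0.036
0.5 0.038
0.48 0.041
0.46 0.002
0.44 0.0
bottle 2.2
jar 2.2
brush 2.1
tee 2.3
beaker 2.2
cup 1.7
```

View pics/p7.png

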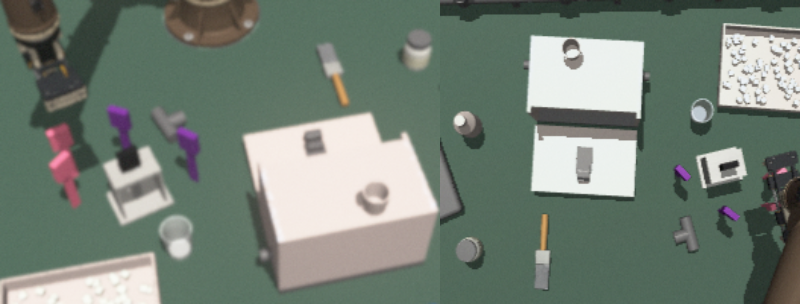

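The last picture shows the key hanging in its stand (129,157 on the left), the flap lying flat at its end stop with the hook intact, and everything else in place.

```bash
python3 -c "
from cell import arm
print(arm.sign_off())"
```

```text
the job is handed in; nothing more can be done
None
```

The flap is fully open, the key hangs back in its stand, and the job was handed in at about 21.7 s of the 61 s.

- **Pressing and drawing:** I felt the pad at a blade-tip height of about 0.166 m and pressed it 13–14 mm, about 9.5 N. Holding that height, I drew the flap about 57 mm. Pull readings stayed under 4 N and pressing never went above about 10 N.
- **Flap:** Depth readings along it rise only from 32 to 41 mm off the bench, which matches the 1.52 rad end stop. The hook looks intact in the picture.
- **Key:** Its top reads 0.172 m, against 0.174 m when hung. The hand is open and clear of everything.
- **Bystanders:** The bottle, jar, beaker, tee, brush and cup show no change in the top picture. The pink and purple look-alikes also look untouched, though I only checked those by eye.

**Disagreements:**
- The estimates of the pad's sideways position differed by about 6 mm between camera views, so I placed the blade between them.
- On re-hanging, the key met the plate with about 16 N for a moment before I let go.
- The mean of the last key depth mask was spoilt by stray pixels, so I used its median.

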